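# Set and lock the stop of a chisel-setting rail

### The job

With the fingertips, push the sliding stop along its rail towards the upright fence plate until its spring pawl clicks down into the notch, then push the stop's locking lever over away from the robot, all the way, leaving the stop in its notch. Do not grip the stop's push plate, do not lift its round button, and leave the chisel, spanner, grinding disc and little iron pot where they are.

Things in the scene. Friction and masses are not known exactly. Their poses are not given: they have to be found in the camera images.
- rail: Fixed aluminium rail, 360 mm long (its y), 90 mm wide (x), top 30 mm above the bench, with a 30 mm wide channel; a steel fence plate 82 mm high stands across its +y end. Origin: middle of the underside; x roughly away from the robot, y towards the fence. A bar in the channel has one V notch, whose place along the rail changes from start to start and is not reported: feel or see it.
- stop (a joint): Travel of the stop along the rail's +y, m: 0 to 0.17; starts at 0 to 0.05, the notch 35 to 135 mm further. Dark metal block, 0.36 kg, 80 mm long (y), 88 wide, top 59 mm above the bench, push plate at its rear. Friction about 2 N; at the notch it jumps some 5 mm ahead and the push dips, then about 20 N would drive it out of the notch (if pushed past, it can be pushed back from the other end).
- push_point (a point): Point in the middle of the push plate's rear face (the face away from the fence), 75 mm above the bench; moves with the stop. The plate is steel, 60 mm wide (rail x), 10 mm thick, its top 100 mm above the bench.
- pawl (a joint): Height of the stop's spring pawl, m: about -0.001 while it rides on the flat index bar, about -0.006 when it has dropped into the notch (positive only if lifted by hand). The round button, 20 mm across, 8 mm thick, on top of the stop rises and sinks with it.
- button_top (a point): Centre of the top of the pawl's round button: 73 mm above the bench while riding, 68 mm when dropped. It lies on the stop's centreline, 35 mm from the push plate's rear face towards the fence.
- lever (a joint): Angle of the stop's locking lever, rad: 0 leaning to the rail's -x (towards the robot) 0.7 rad from upright, 1.4 leaning 0.7 rad to the rail's +x (away from it, locked); a stop at each end. It stays where it is left; about 2 N at the tip moves it. Starts between 0 and 0.2.
- lever_tip (a point): Centre of the lever's tip, a black crossbar 14 mm thick, 24 mm long along the rail's y. It swings about a rail-y axis, 66 mm above the bench on the rail's centreline, 43 mm from the tip, 69 mm towards the fence from the push plate's rear face. Tip centre 99 mm high at either end of the swing, 109 mm upright.
- chisel: Loose bystander: wood chisel 290 mm long with a wooden handle, lying behind the rail along it, 24 mm high; origin near the ferrule, at the underside, y axis to the cutting edge.
- spanner: Loose bystander: steel spanner 180 mm long lying crosswise beyond the rail's free end, origin on its underside, long axis x.
- disc: Loose bystander: dark grinding disc 100 mm across and 10 mm high lying flat; before the rail or beyond its fence end; origin at the centre of its underside.
- pot: Loose bystander: small lidded iron pot 72 mm across and 64 mm high; before the rail or beyond its fence end; origin at the centre of its underside.

How it is judged:
On the way, in this order (a step that is already met when the one before it is completed fails the run):
1. the pawl has dropped into the notch while the lever is still unlocked (value of joint pawl below -0.0035 m and value of joint lever below 0.5 rad), for 0.2 s.
2. the lever is pushed over with the pawl in the notch (value of joint pawl below -0.0035 m and value of joint lever above 1.2 rad), for 0.2 s.
At the end, for the whole second after the job is handed in: The pawl is down in the notch (joint pawl below -0.0035 m), the lever is over (joint lever above 1.2 rad) and the stop is at rest (under 10 mm/s) (all of step 2 and velocity of joint stop between -0.01 and 0.01 m/s); the robot touches nothing.
It fails at once if the push plate is gripped (fingers bear on both its faces) (contact force between the fingers and stop_c1 above 1 N and contact force between the fingers and stop_c2 above 1 N).
It fails at once if the pawl button is lifted (value of joint pawl above 0.004 m).
It fails at once if the chisel, spanner, disc or pot is moved more than 20 mm (distance of any of chisel, spanner, disc, pot from where it was at the start of the episode above 0.02 m).
It also fails if it takes over 72 s, if anything falls off the work surface, if the arm or the gripper's body presses on something with over 40 N, if the wrist force passes 120 N, or if a joint passes its speed limit or range.

### The arm

A 6-joint arm with a two-finger parallel gripper is mounted at the origin on the work surface. World frame = base frame: x ahead of the robot, y to its left, z up, the work surface at z = 0. Lengths are in m, angles in rad, forces in N, time in s.
With the tool pointing down it reaches from about 0.375 to 0.975 m from the base axis. Payload 3.8 kg.
Tool frame: the origin (TCP) lies midway between the tips of the shut fingers; the grasp point (between the pads) lies 19 mm behind it; z points along the fingers, y is the line along which they close (so a half turn about z gives the same grasp; the last joint's range is limited). The gripper opens to 85 mm and grips with 20 to 120 N. Pads are 22 mm wide; open, the fingers measure 114 mm over their backs; the gripper's body (76 mm by 85 mm) begins 54 mm behind the grasp point. The pads swing forward as they close: fully open they stand 13 mm farther back than shut.
Start: joints at [1.308, 0.264, 1.604, -0, 1.274, -0.037], TCP at [0.151, 0.658, 0.231] pointing down, gripper open.
Joint ranges: [-2.63, 2.63], [-0.94, 2.18], [0.31, 2.57], [-1.31, 4.45], [0, 2.66], [-2.55, 2.55]. Speed limits (rad/s): [2.57, 2.57, 3.14, 3.14, 3.14, 3.14].

### API

Orientations are given as a rotation vector (axis times angle).
In Python, from workcell import bot gives the robot as it stands.
- The arm moves only by the tool step_arm, never from a script. Its argument "motion" is a list of rows, each a list of 5 numbers: the finger opening in cm, from 0 to 8.54, then the shift along the tool's x, y, z in cm, then the turn about the tool's z in degrees. In form: [[claw, dx, dy, dz, twist], ...]. A call has 1 to 20 rows; each row is the pose to reach, as a shift and turn from the pose commanded when the call began, along the tool's axes at that moment; what a row does not reach only later rows make up. A row lasts 1/10 s, in which the tool goes at most 50 mm and 8.59 degrees, less where a joint would pass 70% of its speed; a pose out of reach is approached as far as the arm can. A call with a gripper value outside its range is refused whole. The fingers move at their own pace and stop on an object; "force" is the grip in N (left out, the last holds). Time passes only in rows, so rows that repeat a pose let the fingers close. It gives the time, the measured TCP pose, the force, the opening and the grip force at its end, in the units of the state.
- bot.read_state(): the state, without advancing time (a new reading comes with each control period).
- bot.read_camera(name): name is "side" or "top"; returns (picture, depth): 480x640x3 uint8, red, green, blue; 480x640 float32, m along the optical axis (not along the pixel's ray), 0 where there is no reading.
- bot.calibration(name): a dict with "mtx" (3x3 intrinsics, pixels), "origin" and "orientation" of the camera in the world. Camera axes: x right, y up, looking along -z (the intrinsics and any distortion apply to the point x, -y, -z); pixel columns grow to the right and rows downward; lengths in m; the calibration is good to about 2 mm. A picture is of the moment at which its call begins. calibration takes no time and is no camera call.
- bot.finish_job(): hands the job in; it is judged then, once.
The state is a dict: "time": time; "q": joint angles; "joint_vel": joint speeds; "joint_torque": joint torques, N m; "tool_pos": TCP position; "tcp_rot": TCP orientation; "wrist_force": force on the tool from outside, world axes, zero at the start; "torque": the same for the moment, N m; "width": opening from 0.0 (shut) to 1.0 (fully open); "grip_force": force on a finger pad.
Only numpy, scipy, OpenCV 4.12 (cv2) and the standard library are available. Lean on these libraries where they do the work, as an engineer would, in place of code of your own. Each camera call takes 0.05 s, during which the arm holds its last target. There are 200 camera calls.

## Working session

There is one attempt and no reset: what is moved stays moved. The work goes in short steps, Python scripts to look and compute and a tool call to move; the robot and the scene stay as the last step left them, time stands still between calls to the robot, and variables do not carry over. Pictures are saved under pics/ and viewed, at most 10 in all, crops included, and the job is handed in when it is done.

Besides the shell and the picture viewer there is one more tool, called by a JSON object that holds its "method" and its "body", one argument or row to a line. step_arm: Moves the arm, as the interface text tells. Its arguments: {"type":"object","properties":{"motion":{"type":"array","items":{"type":"array","items":{"type":"number"}}},"force":{"type":"number"}},"required":["motion"]}

```bash
mkdir -p pics; cat > h.py <<'E'
import numpy as np, cv2
from scipy.spatial.transform import Rotation as R
from workcell import bot
def cam(n):
    im,d=bot.read_camera(n); c=bot.calibration(n)
    K=np.array(c["mtx"]); o=np.array(c["orientation"]); 
    Rm=R.from_rotvec(o).as_matrix() if o.size==3 else o
    v,u=np.mgrid[:480,:640]
    P=np.stack([(u-K[0,2])/K[0,0]*d,-(v-K[1,2])/K[1,1]*d,-d],-1)@Rm.T+np.array(c["origin"])
    P[d==0]=np.nan
    return im,d,P
E
python3 - <<'E'
from h import *
for n in("top","side"):
    im,d,P=cam(n); np.save(n,P); cv2.imwrite(f"pics/{n}0.png",im[:,:,::-1]); print(bot.calibration(n))
s=bot.read_state();print(s["time"],s["tool_pos"],R.from_rotvec(s["tcp_rot"]).as_matrix(),s["width"])
E
```

```text
{'mtx': array([[440.34958117,   0.        , 323.08832551],
       [  0.        , 440.34958117, 238.25898561],
       [  0.        ,   0.        ,   1.        ]]), 'origin': array([0.41429393, 0.01738079, 0.85596287]), 'orientation': array([ 0.17367363, -0.1644773 , -1.50704282])}
{'mtx': array([[504.18766816,   0.        , 322.53157302],
       [  0.        , 504.18766816, 233.80624493],
       [  0.        ,   0.        ,   1.        ]]), 'origin': array([ 0.18697984, -0.42765645,  0.74782049]), 'orientation': array([ 0.69100363, -0.26722182, -0.66396138])}
0.1 [0.15093623 0.65723189 0.23008684] [[-9.74619895e-01  2.23865560e-01 -5.21179204e-04]
 [ 2.23866157e-01  9.74617894e-01 -1.97617091e-03]
 [ 6.55539707e-05 -2.04268987e-03 -9.99997912e-01]] 0.9982590149242021
```

View pics/top0.png

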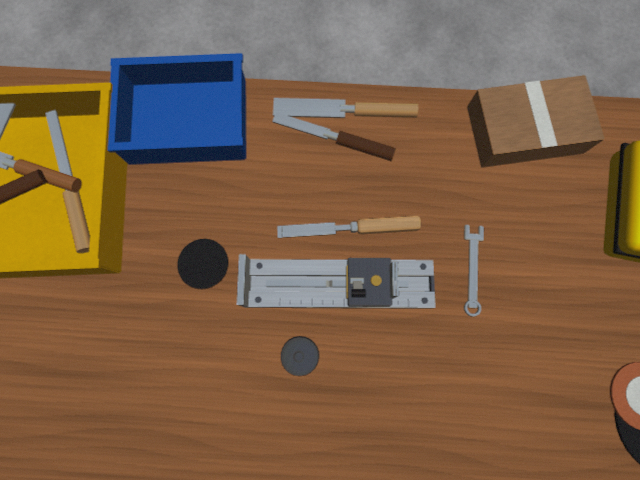

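View pics/side0.png

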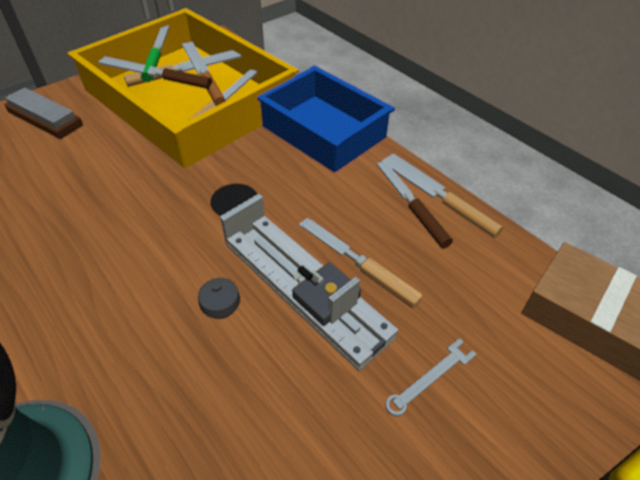

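The top view shows the rail from (240,283) at the fence to (435,283). The stop block is at (370,282), its button at (376,281), the lever tip near (358,293) and the push plate near (396,280). There is a possible notch mark at (329,283). The pot is at (300,356), in front of the rail, and the disc is beyond the fence.

```bash
python3 - <<'E'
from h import *
P=np.load("top.npy")
for n,(u,v) in dict(button=(376,281),tip=(358,293),blk=(370,297),notch=(329,283),railL1=(260,302),railR1=(425,303),railL2=(260,264),railR2=(425,263),fence=(241,281),pot=(300,356)).items():
    print(n,np.nanmedian(P[v-1:v+2,u-1:u+2].reshape(-1,3),0).round(4))
def sel(m):
    return P[m&(P[...,0]>.3)&(P[...,0]<.5)]
Z=P[...,2]
v,u=np.mgrid[:480,:640]
box=(u>235)&(u<440)&(v>250)&(v<312)
for n,lo,hi,ul,uh in(("rail",.026,.034,250,432),("fence",.076,.088,235,256),("plate",.09,.106,385,405),("block",.055,.063,343,396),("tip",.088,.12,340,370)):
    m=box&(Z>lo)&(Z<hi)&(u>ul)&(u<uh); Q=P[m]
    r=cv2.minAreaRect(Q[:,:2].astype(np.float32)*1000); print(n,len(Q),Q.mean(0).round(4),Q.min(0).round(3),Q.max(0).round(3),r)
im=cv2.imread("pics/top0.png")[245:320,230:445]; cv2.imwrite("pics/c.png",cv2.resize(im,None,fx=3.7,fy=3.7,interpolation=cv2.INTER_CUBIC))
E
```

```text
button [ 0.5143 -0.0716  0.0721]
tip [ 0.4879 -0.0381  0.1059]
blk [ 0.4865 -0.0634  0.0572]
notch [0.5123 0.0114 0.0167]
railL1 [0.4684 0.1378 0.0286]
railR1 [ 0.4838 -0.1685  0.0315]
railL2 [0.5395 0.144  0.0304]
railR2 [ 0.5593 -0.1681  0.0308]
fence [0.4997 0.167  0.0804]
pot [0.377  0.0553 0.0629]
rail 4210 [0.5102 0.008  0.0292] [ 0.46  -0.181  0.026] [0.566 0.162 0.034] ((512.5228881835938, -11.18878173828125), (90.18753814697266, 342.9569396972656), 2.864840507507324)
fence 366 [0.5031 0.1669 0.0807] [0.459 0.159 0.076] [0.548 0.175 0.085] ((503.7821350097656, 167.44427490234375), (89.21204376220703, 13.327479362487793), 3.157721757888794)
plate 226 [ 0.516  -0.1013  0.0984] [ 0.487 -0.107  0.091] [ 0.546 -0.095  0.103] ((516.8411254882812, -101.94439697265625), (58.73405075073242, 10.574620246887207), 3.1256263256073)
block 1669 [ 0.5162 -0.0624  0.0582] [ 0.47  -0.104  0.055] [ 0.56  -0.02   0.063] ((515.2142333984375, -61.197078704833984), (86.07975006103516, 81.2801742553711), 3.1511402130126953)
tip 137 [ 0.4896 -0.0392  0.1033] [ 0.482 -0.051  0.088] [ 0.5   -0.028  0.109] ((490.7959899902344, -38.887062072753906), (18.41349983215332, 22.641279220581055), 3.1245996952056885)
```

View pics/c.png

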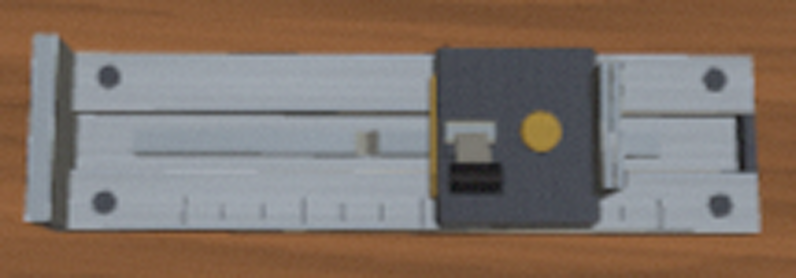

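{"method": "step_arm", "body": {
  "motion": [
    [0, -42, -27, 0, 37],
    [0, -42, -27, 0, 37],
    [0, -42, -27, 0, 37],
    [0, -42, -27, 0, 37],
    [0, -42, -27, 0, 37],
    [0, -42, -27, 0, 37],
    [0, -42, -27, 0, 37],
    [0, -42, -27, 0, 37],
    [0, -42, -27, 0, 37],
    [0, -42, -27, 0, 37],
    [0, -53.9, -70.4, 0, 74],
    [0, -53.9, -70.4, 0, 74],
    [0, -53.9, -70.4, 0, 74],
    [0, -53.9, -70.4, 0, 74],
    [0, -53.9, -70.4, 0, 74],
    [0, -53.9, -70.4, 0, 74],
    [0, -53.9, -70.4, 0, 74],
    [0, -53.9, -70.4, 0, 74],
    [0, -53.9, -70.4, 0, 74],
    [0, -53.9, -70.4, 0, 74]
  ],
  "force": 40
}}

```text
time: 2.1
tool_pos: [0.5184, -0.1545, 0.2309]
tcp_rot: [2.167, 2.272, -0.003]
wrist_force: [-0.4, 0.5, 0.5]
width: -0.001
grip_force: 0.0
```

```bash
python3 - <<'E'
from h import *
s=bot.read_state();print(s["time"],s["q"],s["tool_pos"],R.from_rotvec(s["tcp_rot"]).as_matrix().round(4),s["width"],s["wrist_force"])
E
```

```text
2.1 [-0.33425695  0.01005332  1.89136787 -0.00255223  1.23975624 -0.38065264] [ 0.51835819 -0.15454925  0.23094316] [[-4.720e-02  9.989e-01 -4.000e-04]
 [ 9.989e-01  4.720e-02 -2.400e-03]
 [-2.400e-03 -5.000e-04 -1.000e+00]] -0.0010067585422700175 [-0.3583382   0.53437925  0.4997146 ]
```

{"method": "step_arm", "body": {
  "motion": [
    [0, 0, 0, 4, 0],
    [0, 0, 0, 8, 0],
    [0, 0, 0, 12, 0],
    [0, 0, 0, 15, 0],
    [0, 0, 0, 16, 0],
    [0, 0, 0, 16, 0],
    [0, 0, 0, 16, 0],
    [0, 0, 0, 16, 0]
  ]
}}

```text
time: 2.9
tool_pos: [0.5208, -0.1494, 0.0736]
tcp_rot: [2.158, 2.278, 0.003]
wrist_force: [0.5, -0.0, 0.4]
width: -0.001
grip_force: 0.0
```

{"method": "step_arm", "body": {
  "motion": [
    [0, 0.5, 0, 0, 0],
    [0, 1, 0, 0, 0],
    [0, 1.5, 0, 0, 0],
    [0, 2, 0, 0, 0],
    [0, 2.5, 0, 0, 0],
    [0, 3, 0, 0, 0],
    [0, 3.5, 0, 0, 0],
    [0, 4, 0, 0, 0],
    [0, 4.5, 0, 0, 0],
    [0, 5, 0, 0, 0],
    [0, 5.5, 0, 0, 0],
    [0, 6, 0, 0, 0],
    [0, 6.5, 0, 0, 0],
    [0, 7, 0, 0, 0],
    [0, 7, 0, 0, 0],
    [0, 7, 0, 0, 0]
  ]
}}

```text
time: 4.5
tool_pos: [0.5151, -0.0789, 0.0712]
tcp_rot: [-2.161, -2.28, -0.0]
wrist_force: [0.6, -1.1, -1.2]
width: -0.001
grip_force: 0.7
```

```bash
cat > look.py <<'E'
from h import *
import sys
s=bot.read_state();print(s["time"],s["tool_pos"],s["wrist_force"])
out=[]
for n,(u0,u1,v0,v1) in dict(top=(200,460,220,330),side=(170,430,170,380)).items():
    im,d,P=cam(n); np.save(n,P)
    a=im[v0:v1,u0:u1,::-1]; out.append(cv2.resize(a,(780,int(780*a.shape[0]/a.shape[1])))) 
w=out[1]; w=cv2.resize(w,(int(w.shape[1]*270/w.shape[0])*1,270)); w=cv2.copyMakeBorder(w,0,0,0,780-w.shape[1],cv2.BORDER_CONSTANT)
cv2.imwrite(sys.argv[1],np.vstack([out[0],w])[:600])
E
python3 look.py pics/a1.png
```

```text
4.5 [ 0.51506331 -0.07892275  0.07122673] [ 0.55098697 -1.10137787 -1.21945852]
```

View pics/a1.png

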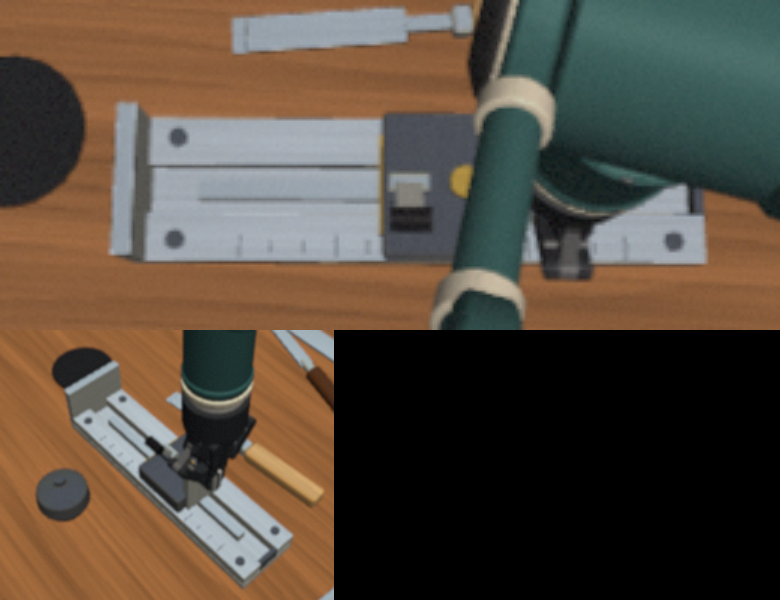

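The stop is sliding along the rail (block left edge at crop pixel 383, lever still leaning towards the robot). About 44 mm of travel remains before the notch I saw.

{"method": "step_arm", "body": {
  "motion": [
    [0, 0.4, 0, 0, 0],
    [0, 0.8, 0, 0, 0],
    [0, 1.2, 0, 0, 0],
    [0, 1.6, 0, 0, 0],
    [0, 2.0, 0, 0, 0],
    [0, 2.4, 0, 0, 0],
    [0, 2.8, 0, 0, 0],
    [0, 3.1, 0, 0, 0],
    [0, 3.3, 0, 0, 0],
    [0, 3.3, 0, 0, 0]
  ]
}}

```text
time: 5.6
tool_pos: [0.5133, -0.0458, 0.0712]
tcp_rot: [-2.161, -2.28, -0.0]
wrist_force: [-0.2, -0.3, -0.9]
width: 0.001
grip_force: 0.7
```

{"method": "step_arm", "body": {
  "motion": [
    [0, 0.1, 0, 0, 0],
    [0, 0.2, 0, 0, 0],
    [0, 0.3, 0, 0, 0],
    [0, 0.3, 0, 0, 0]
  ]
}}

```text
time: 6.0
tool_pos: [0.5131, -0.0428, 0.0712]
tcp_rot: [-2.161, -2.28, -0.0]
wrist_force: [0.3, -1.3, -1.6]
width: 0.002
grip_force: 1.0
```

```bash
cat > tip.py <<'E'
from h import *
s=bot.read_state();im,d,P=cam("top")
v,u=np.mgrid[:480,:640]
b=(P[...,0]>.46)&(P[...,0]<.51)&(P[...,1]>-.06)&(P[...,1]<.1)
m=b&(P[...,2]>.086)&(P[...,2]<.12)&(im.max(-1)<70)
print("tip",m.sum(),P[m].mean(0).round(4))
e=P[b&(abs(P[...,2]-.058)<.004)&(P[...,0]<.50)]; print("block front y",np.percentile(e[:,1],98).round(4))
print(s["time"],s["tool_pos"],s["wrist_force"])
E
python3 tip.py
```

```text
tip 82 [0.4847 0.0338 0.1047]
block front y 0.0497
6.0 [ 0.5131194  -0.04283854  0.07123579] [ 0.29759361 -1.31283952 -1.57507808]
```

{"method": "step_arm", "body": {
  "motion": [
    [0, 0.1, 0, 0, 0],
    [0, 0.2, 0, 0, 0],
    [0, 0.2, 0, 0, 0]
  ]
}}

```text
time: 6.35
tool_pos: [0.513, -0.0409, 0.0713]
tcp_rot: [-2.161, -2.28, -0.0]
wrist_force: [0.6, -1.0, -1.5]
width: 0.001
grip_force: 0.9
```

{"method": "step_arm", "body": {
  "motion": [
    [0, 0.1, 0, 0, 0],
    [0, 0.2, 0, 0, 0],
    [0, 0.2, 0, 0, 0]
  ]
}}

```text
time: 6.65
tool_pos: [0.5128, -0.0385, 0.0713]
tcp_rot: [-2.161, -2.279, -0.001]
wrist_force: [-0.6, 0.4, -0.4]
width: 0.001
grip_force: 0.0
```

```bash
python3 tip.py
```

```text
tip 95 [0.484  0.0443 0.1052]
block front y 0.0611
6.65 [ 0.51280299 -0.03851776  0.07134142] [-0.58630516  0.36377322 -0.41185595]
```

The stop jumped about 11 mm while the TCP moved only 4 mm, and the force fell to zero, so the pawl has clicked in. I'll retreat and go to the lever's near side.

{"method": "step_arm", "body": {
  "motion": [
    [0, -0.8, 0, 0, 0],
    [0, -1.5, 0, 0, 0],
    [0, -1.5, 0, -4, 0],
    [0, -1.5, 0, -8, 0],
    [0, -1.5, 0, -8, 0],
    [0, -1.5, -4, -8, 0],
    [0, 0, -6.8, -8, 0],
    [0, 4, -6.8, -8, 0],
    [0, 8.6, -6.8, -8, 0],
    [0, 8.6, -6.8, -8, 0],
    [0, 8.6, -6.8, -8, 0]
  ]
}}

```text
time: 7.8
tool_pos: [0.4402, 0.0436, 0.151]
tcp_rot: [2.158, 2.283, -0.001]
wrist_force: [-0.7, -0.3, -0.9]
width: 0.0
grip_force: 0.0
```

```bash
python3 tip.py; python3 - <<'E'
from h import *
for n in("side","top"):
    im,d,P=cam(n); a=im.astype(int)
    m=(a[...,0]-a[...,2]>70)&(P[...,0]>.49)&(P[...,0]<.53)&(abs(P[...,1]-.012)<.02)&(P[...,2]>.055)
    print(n,m.sum(),np.nanmedian(P[m],0) if m.any() else 0)
    cv2.imwrite(f"pics/b_{n}.png",im[:,:,::-1])
E
```

```text
tip 0 [nan nan nan]
side 56 [0.5113594  0.01224148 0.06748204]
top 0 0tip.py:6: RuntimeWarning: Mean of empty slice.
  print("tip",m.sum(),P[m].mean(0).round(4))
  ret = um.true_divide(
Traceback (most recent call last):
  File "tip.py", line 7, in <module>
    e=P[b&(abs(P[...,2]-.058)<.004)&(P[...,0]<.50)]; print("block front y",np.percentile(e[:,1],98).round(4))
                                                                           ~~~~~~~~~~~~~^^^^^^^^^^^
IndexError: index -1 is out of bounds for axis 0 with size 0
```

View pics/b_side.png

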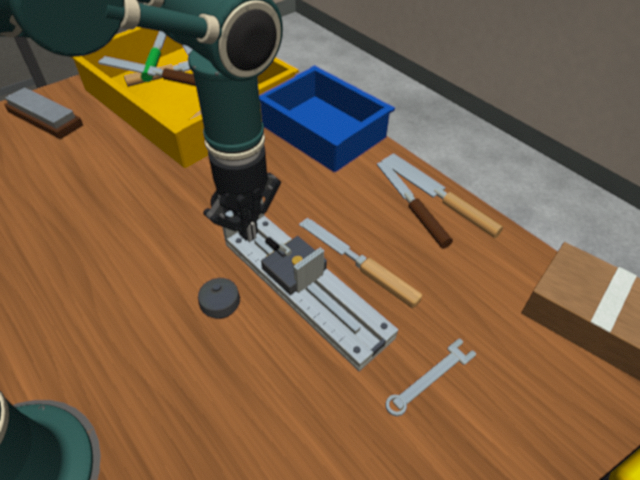

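The side view shows the button at (297,260). It is 67.5 mm high and right over the notch, so the pawl is down. The gripper is near (250,220), just on the robot side of the lever tip at about (280,248). Next I lower and push.

{"method": "step_arm", "body": {
  "motion": [
    [0, 0.1, 0, 3, 0],
    [0, 0.1, 0, 6, 0],
    [0, 0.1, 0, 6.2, 0],
    [0, 0.1, 0, 6.2, 0],
    [0, 0.1, 1, 6.2, 0],
    [0, 0, 2, 6.2, 0],
    [0, 0, 2.6, 6.2, 0],
    [0, -0.1, 3.2, 6.2, 0],
    [0, -0.1, 3.8, 6.2, 0],
    [0, -0.1, 4.4, 6.2, 0],
    [0, -0.1, 5, 6.2, 0],
    [0, -0.2, 5.6, 6.2, 0],
    [0, -0.2, 6.2, 6.2, 0],
    [0, -0.2, 6.8, 6.2, 0],
    [0, -0.2, 7.0, 6.2, 0],
    [0, -0.2, 7.0, 6.2, 0]
  ]
}}

```text
time: 9.55
tool_pos: [0.5106, 0.0448, 0.0886]
tcp_rot: [-2.161, -2.28, 0.001]
wrist_force: [-0.9, -1.2, -0.8]
width: -0.001
grip_force: 0.4
```

{"method": "step_arm", "body": {
  "motion": [
    [0, 0, 0.2, 0, 0],
    [0, 0, 0.4, 0, 0],
    [0, 0, 0.4, 0, 0]
  ]
}}

```text
time: 9.85
tool_pos: [0.5141, 0.0451, 0.0889]
tcp_rot: [-2.161, -2.28, 0.001]
wrist_force: [-2.4, 1.1, -1.2]
width: 0.004
grip_force: 1.2
```

{"method": "step_arm", "body": {
  "motion": [
    [0, 0, 0.2, 0, 0],
    [0, 0, 0.4, 0, 0],
    [0, 0, 0.4, 0, 0]
  ]
}}

```text
time: 10.15
tool_pos: [0.5172, 0.0453, 0.0889]
tcp_rot: [-2.16, -2.279, 0.003]
wrist_force: [-5.9, -1.0, -0.5]
width: 0.002
grip_force: 2.8
```

{"method": "step_arm", "body": {
  "motion": [
    [0, 0, 0.2, 0, 0],
    [0, 0, 0.3, 0, 0],
    [0, 0, 0.3, 0, 0]
  ]
}}

```text
time: 10.45
tool_pos: [0.5177, 0.0453, 0.0887]
tcp_rot: [-2.157, -2.276, 0.01]
wrist_force: [-12.3, -0.9, 5.3]
width: -0.0
grip_force: 6.7
```

```bash
cat > lv.py <<'E'
from h import *
import sys
im,d,P=cam("side"); a=im.astype(int)
m=(a[...,0]-a[...,2]>70)&(P[...,0]>.49)&(P[...,0]<.53)&(abs(P[...,1]-.012)<.025)&(P[...,2]>.055)
print("button",m.sum(),np.nanmedian(P[m],0))
m=(im.max(-1)<75)&(P[...,0]>.46)&(P[...,0]<.56)&(abs(P[...,1]-.046)<.016)&(P[...,2]>.085)&(P[...,2]<.118)
print("tip",m.sum(),np.nanmedian(P[m],0))
s=bot.read_state();print(s["tool_pos"],s["wrist_force"])
cv2.imwrite(sys.argv[1],cv2.resize(im[180:300,200:360,::-1],None,fx=4,fy=4))
E
python3 lv.py pics/l1.png
```

```text
button 56 [0.51100422 0.01228218 0.06761273]
tip 146 [0.51969345 0.03622345 0.10481406]
[0.51766358 0.04530315 0.08862005] [-11.67675404  -1.32526422   5.15351876]
```

View pics/l1.png

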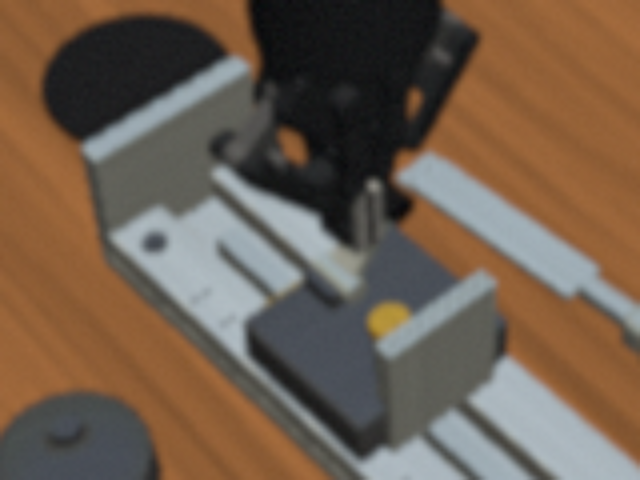

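The view shows the lever leaning away from the robot behind the finger (about (385,205)), with the button still down. The force rose sharply at the predicted place, so the lever is at its end stop. I'll back off and check.

{"method": "step_arm", "body": {
  "motion": [
    [0, 0, -1, 0, 0],
    [0, 0, -3, 0, 0],
    [0, 0, -6.5, 0, 0],
    [0, 0, -7, -4, 0],
    [0, 0, -7, -9, 0],
    [0, 0, -8, -14, 0],
    [0, 10, -10, -16, 0],
    [0, 15, -10, -16, 0],
    [0, 20, -10, -16, 0],
    [0, 20, -10, -16, 0],
    [0, 20, -10, -16, 0],
    [0, 20, -10, -16, 0],
    [0, 20, -10, -16, 0]
  ]
}}

```text
time: 11.8
tool_pos: [0.4114, 0.2394, 0.2497]
tcp_rot: [2.161, 2.279, 0.002]
wrist_force: [0.2, 0.7, 0.9]
width: -0.0
grip_force: 0.0
```

```bash
python3 lv.py pics/l2.png
```

```text
button 56 [0.51139719 0.01197149 0.06736066]
tip 98 [0.53521904 0.04236724 0.10352734]
[0.41142895 0.23885608 0.24945018] [-0.27163192 -0.1849152   0.33521648]
```

View pics/l2.png

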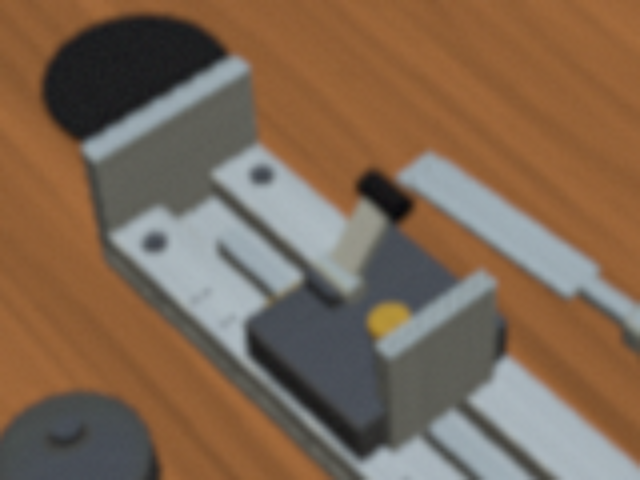

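The lever now leans away, with its tip at crop (385,195), x ≈ 0.536. The button is down, the bystanders haven't moved and the robot is clear.

```bash
python3 -c "
from workcell import bot
print(bot.finish_job())"
```

```text
the job is handed in; nothing more can be done
None
```

I pushed the stop into its notch, pushed the locking lever all the way over, backed the robot clear and handed the job in at about 12 s; the hand-in returned no verdict.

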